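# One turn on the rolling mill's hand wheel

## Task

Close the gap of the small rolling mill by exactly one full turn: with the fingertips, push the upright yellow handle of the green hand wheel round clockwise (seen from above) until it stands in line with the red pointer again, as it does now, and go no farther. Push gently, do not grip the handle, and leave the bottle, the tin and the felt cone where they stand. Finish with the hand clear of the mill.

Things in the scene. Friction and masses are not known exactly. Their poses are not given: they have to be found in the camera images.
- rolling_mill: grey bench rolling mill for strip, fixed to the bench, base 150 x 200 mm, crown plate (84 x 150 mm) at 144 mm height, two steel rolls along its y axis. Origin: centre of the underside, z up.
- wheel_hub (a point): centre of the green hand wheel, on its vertical axis, at mid-height of the rim, 175 mm above the bench. The rim is a round bar 14 mm thick on a circle of 62 mm radius (top of the rim 182 mm above the bench), with three spokes; the hub's nut reaches 190 mm above the bench. The wheel lies level over the crown of the mill and nothing stands above it.
- pointer_tip (a point): inner tip of the fixed red pointer, just outside the rim, 80 mm from the wheel axis and 168 mm above the bench. The red metal reaches from there out to 96 mm from the axis, and stays below the top of the rim. The pointer is clamped at any angle round the wheel.
- wheel_handle: upright yellow handle on the rim, a sleeve that can revolve on its own pin, 50 mm tall and 15 to 19 mm thick, 62 mm from the wheel axis. Origin: centre of its lower end, 185 mm above the bench; z up.
- handle_mid (a point): middle of the yellow handle, 210 mm above the bench (its top is at 235 mm). At the start it stands in line with the red pointer.
- gap_wheel (a joint): angle of the hand wheel: 0 at the start with the handle at the pointer, growing clockwise seen from above, 6.283 after one full turn. No stop or click at one turn; it can turn from -2 to 9. A stiff screw: about 2.5 N at the handle moves it and it stays where it is left. One turn lowers the upper roll 3 mm.
- oil_bottle: loose cream oil bottle with red cap, 44 mm wide, 115 mm tall, standing beside the mill. Origin: centre of the underside.
- tin_round: loose round white tin with red lid, 66 mm wide, 36 mm tall. Origin: centre of the underside.
- felt_cone: loose white felt polishing cone, 35 mm wide, 44 mm tall. Origin: centre of the underside.

How it is judged:
On the way, in this order (a step that is already met when the one before it is completed fails the run):
1. the fingers push the handle and the wheel has gone an eighth of a turn clockwise (value of joint gap_wheel above 0.8 rad and contact force between the fingers and wheel_handle above 0.3 N).
2. the fingers push the handle past half a turn (value of joint gap_wheel above 3.14 rad and contact force between the fingers and wheel_handle above 0.3 N).
3. the fingers push the handle past seven eighths of a turn (value of joint gap_wheel above 5.5 rad and contact force between the fingers and wheel_handle above 0.3 N).
At the end, for the whole second after the job is handed in: The wheel stands one full turn clockwise of its start within 0.16 rad (about 10 mm at the handle), at rest; bottle, tin and felt cone are within 20 mm of where they stood (value of joint gap_wheel between 6.123 and 6.443 rad and velocity of joint gap_wheel between -0.05 and 0.05 rad/s and distance of each of oil_bottle, tin_round, felt_cone from where it was at the start of the episode below 0.02 m); the robot touches nothing.
It fails at once if the wheel is turned more than 0.3 rad past one turn (value of joint gap_wheel above 6.583 rad).
It fails at once if the wheel is turned backwards by more than 0.3 rad (value of joint gap_wheel below -0.3 rad).
It fails at once if the handle is gripped or pushed with more than 20 N (contact force between the fingers and wheel_handle above 20 N).
It fails at once if the bottle, tin or felt cone is moved more than 20 mm or lifted (distance of any of oil_bottle, tin_round, felt_cone from where it was at the start of the episode above 0.02 m).
It also fails if it takes over 58 s, if anything falls off the work surface, if the arm or the gripper's body presses on something with over 40 N, if the wrist force passes 120 N, or if a joint passes its speed limit or range.

## Robot

A 7-joint arm with a two-finger parallel gripper is mounted at the origin on a cart in front of the work surface, level with it; the furniture and walls round the work are solid. World frame = base frame: x ahead of the robot, y to its left, z up, the work surface at z = 0. Lengths are in m, angles in rad, forces in N, time in s.
With the tool pointing down it reaches from about 0.35 to 0.9 m from the base axis. Payload 7.2 kg.
Tool frame: the origin (TCP) lies midway between the tips of the shut fingers; the grasp point (between the pads) lies 19 mm behind it; z points along the fingers, y is the line along which they close (so a half turn about z gives the same grasp; the last joint's range is limited). The gripper opens to 85 mm and grips with 20 to 120 N. Pads are 22 mm wide; open, the fingers measure 114 mm over their backs; the gripper's body (76 mm by 85 mm) begins 54 mm behind the grasp point. The pads swing forward as they close: fully open they stand 13 mm farther back than shut.
Start: joints at [1.245, 0.411, -0.013, 1.596, 0.006, 1.134, -0.082], TCP at [0.159, -0.604, 0.231] pointing down, gripper open.
Joint ranges: [-2.95, 2.95], [-0.29, 1.99], [-1.47, 1.44], [0.14, 2.54], [-1.03, 4.17], [0.13, 1.85], [-2.86, 2.86]. Speed limits (rad/s): [2.39, 2.39, 3.01, 3.01, 3.14, 3.14, 3.14].

## Interface

Orientations are given as a unit quaternion [x, y, z, w].
In Python, from rig import * gives the robot as it stands.
- The arm moves only by the tool carry_out, never from a script. Its argument "increments" is text: rows parted by semicolons, each of 7 numbers parted by spaces: the finger opening in mm, from 0 to 85.4, then the shift along the world's x, y, z in mm, then the turn, a rotation vector about the world's x, y, z in degrees. A call has exactly 8 rows; each row is the pose to reach, as a shift and turn from the pose commanded when the call began; what a row does not reach only later rows make up. A row lasts 1/12 s, in which the tool goes at most 41.7 mm and 7.16 degrees, less where a joint would pass 70% of its speed; a pose out of reach is approached as far as the arm can. A call with a gripper value outside its range is refused whole. The fingers move at their own pace and stop on an object; "newtons" is the grip in N (left out, the last holds). Time passes only in rows, so rows that repeat a pose let the fingers close, or fill a call up. It gives the time, the measured TCP pose, the force, the opening and the grip force at its end, in the units of the state.
- read_state(): the state, without advancing time (a new reading comes with each control period).
- capture(name): name is "scene" or "top" or "wrist"; returns a dict with "image" (400x640x3 uint8, red, green, blue), "camera_matrix" (3x3 intrinsics, pixels), "R" (3x3) and "t" (3): a world point X has camera coordinates R X + t. Camera axes: x right, y down, z forward; pixel columns grow to the right and rows downward; lengths in m; the calibration is good to about 2 mm. A picture is of the moment at which its call begins. There is no depth.
- job_done(): hands the job in; it is judged then, once.
Trained networks look in a picture, given as the dict that the camera call returned (one of the last four; its "shot" number tells which), for a name from the list of things; names that differ only in an ending like _2 or _b are one class to them, and where a whole thing is asked for, a point or a joint stands for the part that bears it (a point fixed in the world has none). Each returns a list of dicts, best first, with "confidence" (0 to 1); they miss things now and then, are a little off and sometimes report something else, mostly with a low value. They report only what shows in the picture. A call takes as long as a camera call.
- silhouettes(thing, picture): "pixels" (400x640 bool, what is visible of it) and "box" ([left, top, right, bottom] in pixels, round what is visible of it).
The state is a dict: "clock": time; "joint_positions": joint angles; "qvel": joint speeds; "effort": joint torques, N m; "ee_pos": TCP position; "ee_rot": TCP orientation; "wrist_force": force on the tool from outside, world axes, zero at the start; "moment": the same for the moment, N m; "finger_gap": finger opening in m; "grip_force": force on a finger pad.
Only numpy, scipy, OpenCV 4.12 (cv2) and the standard library are available. Lean on these libraries where they do the work, as an engineer would, in place of code of your own. Each camera call takes 0.05 s, during which the arm holds its last target. There are 200 camera calls.

## Working session

There is one attempt and no reset: what is moved stays moved. The work goes in short steps, Python scripts to look and compute and a tool call to move; the robot and the scene stay as the last step left them, time stands still between calls to the robot, and variables do not carry over. Pictures are saved under pics/ and viewed, at most 10 in all, crops included, and the job is handed in when it is done.

Besides the shell and the picture viewer there is one more tool, called after "Request:" in YAML: its name, and indented under it one key for each argument. carry_out: Moves the arm, as the interface text tells. Its arguments: {"type":"object","properties":{"increments":{"type":"string"},"newtons":{"type":"number"}},"required":["increments"]}

```bash
mkdir -p pics; cat > h.py <<'E'
from rig import *
import numpy as np, cv2
def ray(p,u,v,z):
    K=np.array(p["camera_matrix"]);R=np.array(p["R"]);t=np.array(p["t"])
    d=R.T@np.linalg.inv(K)@np.array([u,v,1.]);c=-R.T@t
    return c+d*(z-c[2])/d[2]
def proj(p,X):
    q=np.array(p["camera_matrix"])@(np.array(p["R"])@np.array(X)+np.array(p["t"]));return q[:2]/q[2]
E
python3 - <<'E'
from h import *
s=read_state();print(s["clock"],s["ee_pos"],s["ee_rot"],s["finger_gap"])
ims=[]
for n in ["top","scene"]:
    p=capture(n);ims.append(p["image"]);print(n,-np.array(p["R"]).T@p["t"])
    for th,z in [("wheel_hub",.175),("wheel_handle",.21),("rolling_mill",.144),("oil_bottle",.06),("tin_round",.018),("felt_cone",.02),("pointer_tip",.168),("gap_wheel",.175)]:
        try:
            for r in silhouettes(th,p)[:2]:
                v,u=np.nonzero(r["pixels"]);print(th,round(r["confidence"],2),r["box"],u.mean().round(1),v.mean().round(1),ray(p,u.mean(),v.mean(),z).round(3))
        except Exception as e: print(th,e)
cv2.imwrite("pics/a.png",cv2.cvtColor(ims[0],cv2.COLOR_RGB2BGR));cv2.imwrite("pics/b.png",cv2.cvtColor(ims[1],cv2.COLOR_RGB2BGR))
E
```

```text
0.0 [ 0.15917776 -0.60387465  0.23045164] [ 9.91700239e-01  1.28568984e-01 -1.69513694e-04 -7.89306839e-04] 0.08573249910111816
top [0.50065471 0.00245689 1.22414542]
wheel_hub 0.86 [270.2, 176.2, 349.8, 243.8] 306.5 210.7 [0.566 0.04  0.175]
wheel_hub 0.18 [275.7, 177.6, 337.8, 244.5] 306.3 209.0 [0.569 0.04  0.175]
wheel_handle 0.72 [357.7, 164.4, 385.7, 191.1] 371.0 180.0 [ 0.625 -0.096  0.21 ]
rolling_mill 0.72 [263.2, 169.8, 356.6, 260.3] 308.3 214.7 [0.559 0.037 0.144]
rolling_mill 0.23 [238.6, 237.4, 262.1, 255.5] 250.3 247.0 [0.49  0.165 0.144]
oil_bottle 0.69 [238.7, 238.8, 263.8, 256.4] 250.9 247.0 [0.489 0.176 0.06 ]
tin_round 0.57 [357.9, 166.6, 384.6, 190.8] 370.8 180.0 [ 0.649 -0.114  0.018]
tin_round 0.49 [260.7, 170.1, 358.8, 261.2] 307.2 215.3 [0.564 0.044 0.018]
felt_cone 0.45 [341.4, 155.4, 356.4, 166.4] 346.5 160.1 [ 0.699 -0.055  0.02 ]
pointer_tip 0.85 [271.3, 176.7, 351.7, 245.4] 307.3 210.0 [0.568 0.039 0.168]
gap_wheel 0.63 [274.0, 179.7, 340.7, 243.0] 304.6 209.9 [0.567 0.044 0.175]
scene [ 0.26350723 -0.69276608  0.69053476]
wheel_hub 0.7 [255.1, 186.0, 365.7, 293.9] 310.3 242.1 [ 0.507 -0.116  0.175]
wheel_hub 0.68 [275.2, 168.9, 344.2, 227.8] 307.4 190.0 [0.568 0.031 0.175]
rolling_mill 0.64 [253.5, 183.5, 367.4, 293.3] 310.4 241.9 [ 0.522 -0.081  0.144]
oil_bottle 0.65 [243.7, 187.3, 264.1, 231.5] 252.9 213.6 [0.488 0.161 0.06 ]
tin_round 0.67 [364.5, 263.7, 395.6, 300.5] 380.0 281.7 [ 0.653 -0.114  0.018]
felt_cone 0.71 [377.9, 244.0, 397.0, 266.0] 387.5 257.4 [ 0.703 -0.061  0.02 ]
pointer_tip 0.79 [274.8, 165.8, 348.1, 225.7] 307.7 190.1 [0.572 0.04  0.168]
pointer_tip 0.7 [305.4, 172.3, 318.2, 201.2] 312.6 187.3 [0.585 0.045 0.168]
gap_wheel 0.97 [273.9, 166.1, 341.7, 207.6] 307.0 187.3 [0.571 0.041 0.175]
```

View pics/a.png

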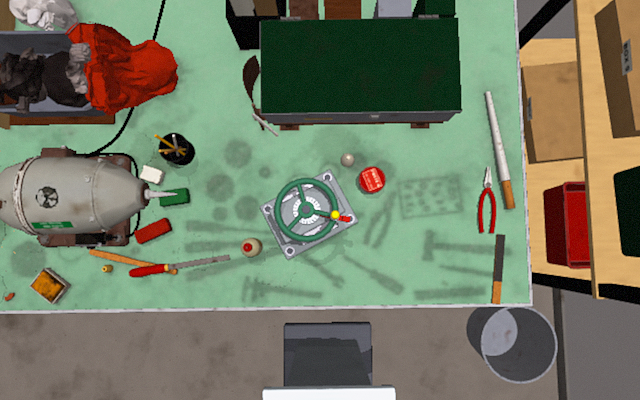

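View pics/b.png

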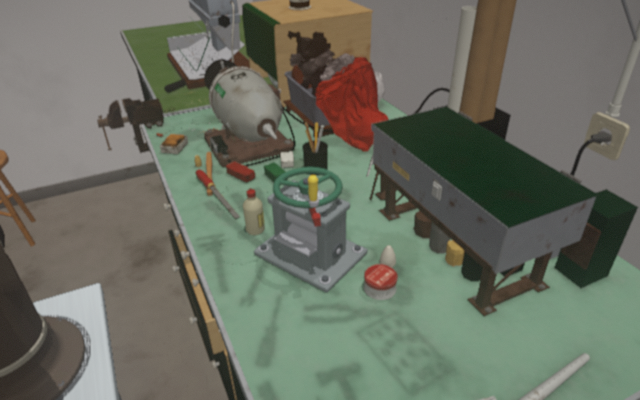

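The top view shows the mill with the green wheel around (306,210). The yellow handle is at (335,215) and the red pointer at (346,219). The tin is at (371,180), the cone at (347,159) and the bottle at (251,247). The "wheel_handle" network hit was really the tin, so I'll measure the handle by colour.

```bash
python3 - <<'E'
from h import *
from scipy.optimize import least_squares
out={}
for n in ["top","scene"]:
    p=capture(n);im=p["image"];hsv=cv2.cvtColor(im,cv2.COLOR_RGB2HSV)
    m=np.zeros((400,640),bool)
    if n=="top": m[160:260,255:360]=1
    else: m[155:235,265:355]=1
    H,S,V=[hsv[...,i].astype(int) for i in range(3)]
    y=m&(H>22)&(H<34)&(S>150)&(V>120); r=m&((H<8)|(H>172))&(S>150)&(V>80)
    out[n]=(p,y,r)
    for nm,k in [("y",y),("r",r)]:
        v,u=np.nonzero(k);print(n,nm,len(u),u.min(),u.max(),v.min(),v.max(),u.mean(),v.mean(),ray(p,u.mean(),v.mean(),.21 if nm=="y" else .168).round(4))
    g=m&(H>65)&(H<95)&(S>120)&(V<140);v,u=np.nonzero(g)
    P=np.array([ray(p,a,b,.178)[:2] for a,b in zip(u,v)])
    f=lambda c:np.hypot(*(P-c).T)-.062
    s=least_squares(f,[.567,.042],loss="soft_l1",f_scale=.005);print("hub",s.x.round(4),len(u),np.median(abs(s.fun)))
E
```

```text
top y 59 331 339 210 218 334.7118644067797 214.1864406779661 [ 0.5555 -0.0193  0.21  ]
top r 65 322 359 177 221 343.53846153846155 215.7846153846154 [ 0.5541 -0.0391  0.168 ]
hub [0.5687 0.041 ] 1065 0.00373363614227272
scene y 159 309 316 175 199 312.6477987421384 186.70440251572327 [ 0.5599 -0.0123  0.21  ]
scene r 55 312 319 209 224 315.3090909090909 216.1818181818182 [ 0.5489 -0.0448  0.168 ]Traceback (most recent call last):
  File "<stdin>", line 17, in <module>
    return func(*args, **kwargs)
    vector_fun = VectorFunction(
        fun_wrapped,
    ...<6 lines>...
        workers=workers
    )
    self._update_fun()
    ~~~~~~~~~~~~~~~~^^
    self.f = self.fun_wrapped(xp_copy(self.x))
             ~~~~~~~~~~~~~~~~^^^^^^^^^^^^^^^^^
    return np.atleast_1d(self.fun(x))
                         ~~~~~~~~^^^
    return self.f(x, *self.args, **self.kwargs)
           ~~~~~~^^^^^^^^^^^^^^^^^^^^^^^^^^^^^^
  File "<stdin>", line 16, in <lambda>
ValueError: operands could not be broadcast together with shapes (0,) (2,)
```

Request:
carry_out:
  increments: "0 10 13 30 0 0 0; 0 30 40 55 0 0 0; 0 52 70 70 0 0 0; 0 75 100 80 0 0 0; 0 98 131 80 0 0 0; 0 121 162 80 0 0 0; 0 144 193 80 0 0 0; 0 167 224 80 0 0 0"
  newtons: 20

```text
clock: 1.67
ee_pos: [0.3271, -0.3787, 0.3117]
ee_rot: [0.992, 0.128, 0.0, 0.0]
wrist_force: [0.6, -0.9, 0.1]
finger_gap: -0.0001
grip_force: 0.0
```

Request:
carry_out:
  increments: "0 23 31 0 0 0 0; 0 46 62 0 0 0 0; 0 69 93 0 0 0 0; 0 92 124 0 0 0 0; 0 115 155 0 0 0 0; 0 138 186 0 0 0 0; 0 161 217 0 0 0 0; 0 184 247 0 0 0 0"

```text
clock: 2.33
ee_pos: [0.5112, -0.1316, 0.3117]
ee_rot: [0.992, 0.129, 0.0, 0.0]
wrist_force: [0.6, -1.1, -0.2]
finger_gap: 0.0002
grip_force: 0.0
```

Request:
carry_out:
  increments: "0 20 27 0 0 0 0; 0 40 53 0 0 0 0; 0 60 80 0 0 0 0; 0 80 107 0 0 0 0; 0 92 122 0 0 0 0; 0 92 122 0 0 0 0; 0 92 122 0 0 0 0; 0 92 122 0 0 0 0"

```text
clock: 3.0
ee_pos: [0.602, -0.0123, 0.3111]
ee_rot: [0.992, 0.128, -0.0, 0.0]
wrist_force: [-0.9, -0.5, -0.1]
finger_gap: 0.0001
grip_force: 0.0
```

```bash
python3 - <<'E'
from h import *
p=capture("scene");im=p["image"][110:320,220:500].copy()
cv2.imwrite("pics/c.png",cv2.cvtColor(cv2.resize(im,None,fx=2.5,fy=2.5),cv2.COLOR_RGB2BGR))
# path table
hub=np.array([.5685,.0415])
for a in range(-60,-460,-5):
    q=hub+.062*np.array([np.cos(np.radians(a)),np.sin(np.radians(a))])
    print(a,*(1000*q).round(0).astype(int),end=" | ")
E
```

```text
-60 600 -12 | -65 595 -15 | -70 590 -17 | -75 585 -18 | -80 579 -20 | -85 574 -20 | -90 568 -20 | -95 563 -20 | -100 558 -20 | -105 552 -18 | -110 547 -17 | -115 542 -15 | -120 538 -12 | -125 533 -9 | -130 529 -6 | -135 525 -2 | -140 521 2 | -145 518 6 | -150 515 11 | -155 512 15 | -160 510 20 | -165 509 25 | -170 507 31 | -175 507 36 | -180 506 41 | -185 507 47 | -190 507 52 | -195 509 58 | -200 510 63 | -205 512 68 | -210 515 73 | -215 518 77 | -220 521 81 | -225 525 85 | -230 529 89 | -235 533 92 | -240 538 95 | -245 542 98 | -250 547 100 | -255 552 101 | -260 558 103 | -265 563 103 | -270 568 104 | -275 574 103 | -280 579 103 | -285 585 101 | -290 590 100 | -295 595 98 | -300 600 95 | -305 604 92 | -310 608 89 | -315 612 85 | -320 616 81 | -325 619 77 | -330 622 73 | -335 625 68 | -340 627 63 | -345 628 58 | -350 630 52 | -355 630 47 | -360 631 42 | -365 630 36 | -370 630 31 | -375 628 25 | -380 627 20 | -385 625 15 | -390 622 11 | -395 619 6 | -400 616 2 | -405 612 -2 | -410 608 -6 | -415 604 -9 | -420 600 -12 | -425 595 -15 | -430 590 -17 | -435 585 -18 | -440 579 -20 | -445 574 -20 | -450 568 -20 | -455 563 -20 |
```

View pics/c.png

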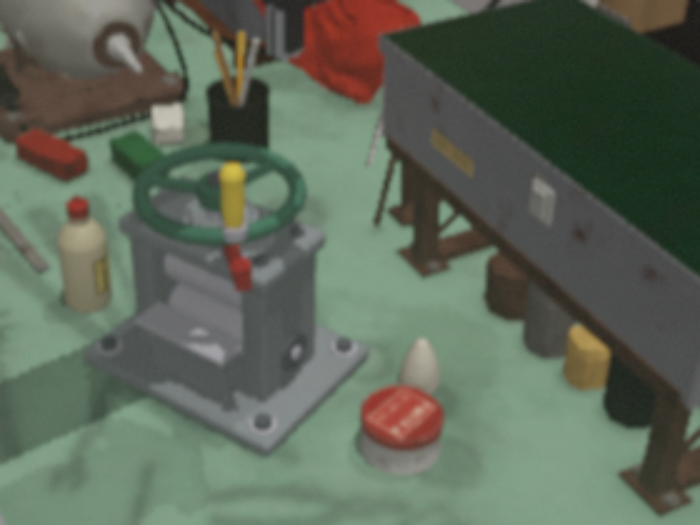

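The crop shows the wheel, the upright yellow handle and the red pointer, but no hand. I'll check where the TCP projects and look at the full picture.

```bash
python3 - <<'E'
from h import *
s=read_state();print(s["clock"],s["ee_pos"],s["joint_positions"])
a=[]
for n in ["scene","top"]:
    p=capture(n);print(n,proj(p,s["ee_pos"]),-np.array(p["R"]).T@p["t"]);a.append(p["image"])
im=np.vstack(a);cv2.imwrite("pics/d.png",cv2.cvtColor(cv2.resize(im,(480,600)),cv2.COLOR_RGB2BGR))
E
```

```text
3.05 [ 0.60189616 -0.01282158  0.31124901] [ 0.2760335   0.35606669 -0.45462676  1.51896174  0.1602406   1.30395534
 -1.51084337]
scene [332.93303725 131.96055519] [ 0.26350723 -0.69276608  0.69053476]
top [331.95054754 186.43953611] [0.50065471 0.00245689 1.22414542]
```

View pics/d.png

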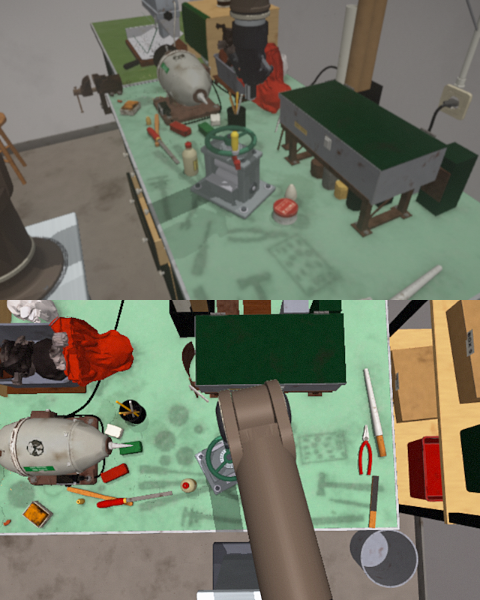

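The hand shows now: above the wheel, with its tip near (333,130) in the scene view. The earlier picture was simply stale. The cabinet is clear of the path, so I'll lower the hand behind the handle.

Request:
carry_out:
  increments: "0 0 0 -25 0 0 0; 0 0 0 -50 0 0 0; 0 0 0 -75 0 0 0; 0 0 0 -95 0 0 0; 0 0 0 -108 0 0 0; 0 0 0 -110 0 0 0; 0 0 0 -110 0 0 0; 0 0 0 -110 0 0 0"

```text
clock: 3.82
ee_pos: [0.6028, -0.0119, 0.2024]
ee_rot: [0.992, 0.128, 0.001, 0.0]
wrist_force: [-0.8, -0.4, -0.7]
finger_gap: 0.0002
grip_force: 0.0
```

Request:
carry_out:
  increments: "0 -5 -2 0 0 0 0; 0 -9 -4 0 0 0 0; 0 -13 -5 0 0 0 0; 0 -17 -6 0 0 0 0; 0 -21 -7 0 0 0 0; 0 -25 -8 0 0 0 0; 0 -29 -8 0 0 0 0; 0 -34 -8 0 0 0 0"

```text
clock: 4.48
ee_pos: [0.5687, -0.0193, 0.2016]
ee_rot: [0.992, 0.129, 0.001, -0.0]
wrist_force: [2.4, -0.4, 0.2]
finger_gap: 0.0004
grip_force: 1.3
```

Request:
carry_out:
  increments: "0 -5 0 0 0 0 0; 0 -10 0 0 0 0 0; 0 -16 2 0 0 0 0; 0 -21 3 0 0 0 0; 0 -26 5 0 0 0 0; 0 -30 8 0 0 0 0; 0 -35 11 0 0 0 0; 0 -39 14 0 0 0 0"

```text
clock: 5.15
ee_pos: [0.5285, -0.0053, 0.2012]
ee_rot: [0.992, 0.128, -0.0, 0.0]
wrist_force: [0.3, -1.9, 0.8]
finger_gap: -0.0002
grip_force: 1.2
```

```bash
python3 - <<'E'
from h import *
capture("scene");p=capture("scene");im=p["image"][110:270,220:420]
cv2.imwrite("pics/e.png",cv2.cvtColor(cv2.resize(im,None,fx=3,fy=3),cv2.COLOR_RGB2BGR))
E
```

```text
(no output)
```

View pics/e.png

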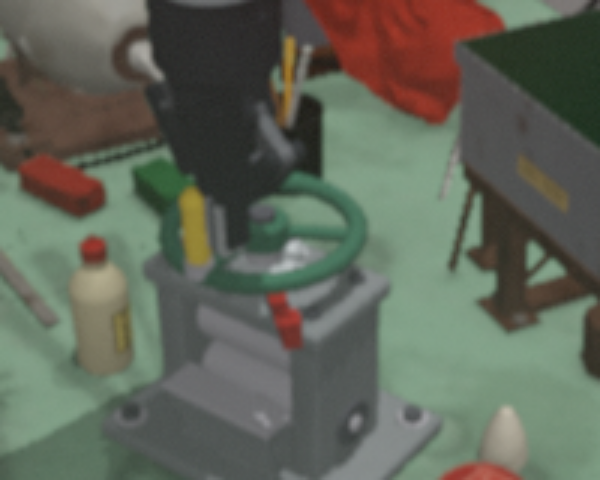

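The scene picture shows the yellow handle at (197,225) in the crop with the fingers just behind it, so the push works. I'll continue round.

Request:
carry_out:
  increments: "0 -4 4 0 0 0 0; 0 -8 8 0 0 0 0; 0 -11 12 0 0 0 0; 0 -14 17 0 0 0 0; 0 -17 21 0 0 0 0; 0 -19 26 0 0 0 0; 0 -20 31 0 0 0 0; 0 -22 37 0 0 0 0"

```text
clock: 5.92
ee_pos: [0.5072, 0.0319, 0.2012]
ee_rot: [0.992, 0.128, -0.0, 0.0]
wrist_force: [1.3, -2.7, 0.5]
finger_gap: 0.0002
grip_force: 1.3
```

Request:
carry_out:
  increments: "0 0 5 0 0 0 0; 0 -1 10 0 0 0 0; 0 0 16 0 0 0 0; 0 0 21 0 0 0 0; 0 2 27 0 0 0 0; 0 3 32 0 0 0 0; 0 5 37 0 0 0 0; 0 8 42 0 0 0 0"

```text
clock: 6.58
ee_pos: [0.5155, 0.074, 0.2012]
ee_rot: [0.992, 0.128, -0.0, 0.0]
wrist_force: [-1.2, -1.6, -0.3]
finger_gap: 0.0002
grip_force: 1.3
```

Request:
carry_out:
  increments: "0 3 4 0 0 0 0; 0 6 8 0 0 0 0; 0 10 12 0 0 0 0; 0 14 16 0 0 0 0; 0 18 19 0 0 0 0; 0 23 22 0 0 0 0; 0 27 25 0 0 0 0; 0 32 27 0 0 0 0"

```text
clock: 7.25
ee_pos: [0.5477, 0.1011, 0.2012]
ee_rot: [0.992, 0.129, -0.0, -0.0]
wrist_force: [-2.5, -1.3, 0.9]
finger_gap: 0.0
grip_force: 1.3
```

Request:
carry_out:
  increments: "0 5 1 0 0 0 0; 0 11 3 0 0 0 0; 0 16 3 0 0 0 0; 0 21 4 0 0 0 0; 0 27 3 0 0 0 0; 0 32 3 0 0 0 0; 0 38 1 0 0 0 0; 0 43 0 0 0 0 0"

```text
clock: 7.92
ee_pos: [0.5911, 0.1007, 0.2013]
ee_rot: [0.992, 0.129, 0.0, -0.0]
wrist_force: [-3.1, 0.1, 0.3]
finger_gap: 0.0003
grip_force: 1.5
```

Request:
carry_out:
  increments: "0 5 -2 0 0 0 0; 0 10 -5 0 0 0 0; 0 14 -8 0 0 0 0; 0 18 -11 0 0 0 0; 0 22 -15 0 0 0 0; 0 26 -19 0 0 0 0; 0 29 -23 0 0 0 0; 0 32 -27 0 0 0 0"

```text
clock: 8.58
ee_pos: [0.6229, 0.0734, 0.2014]
ee_rot: [0.992, 0.129, 0.0, -0.0]
wrist_force: [-0.3, 1.8, -0.2]
finger_gap: -0.0002
grip_force: 1.2
```

Request:
carry_out:
  increments: "0 3 -5 0 0 0 0; 0 5 -10 0 0 0 0; 0 6 -15 0 0 0 0; 0 8 -21 0 0 0 0; 0 8 -26 0 0 0 0; 0 9 -31 0 0 0 0; 0 8 -37 0 0 0 0; 0 8 -42 0 0 0 0"

```text
clock: 9.25
ee_pos: [0.6306, 0.0308, 0.2015]
ee_rot: [0.992, 0.128, 0.0, 0.0]
wrist_force: [1.1, 2.8, -0.7]
finger_gap: -0.0003
grip_force: 1.2
```

Request:
carry_out:
  increments: "0 -2 -6 0 0 0 0; 0 -3 -11 0 0 0 0; 0 -5 -16 0 0 0 0; 0 -8 -20 0 0 0 0; 0 -11 -25 0 0 0 0; 0 -14 -29 0 0 0 0; 0 -18 -33 0 0 0 0; 0 -22 -37 0 0 0 0"

```text
clock: 9.92
ee_pos: [0.6081, -0.006, 0.2014]
ee_rot: [0.992, 0.128, 0.0, 0.0]
wrist_force: [1.6, 0.9, -0.5]
finger_gap: -0.0001
grip_force: 1.2
```

```bash
cat >> h.py <<'E'
def handle():
    for i in range(3): p=capture("scene")
    im=p["image"];hsv=cv2.cvtColor(im,cv2.COLOR_RGB2HSV);H,S,V=[hsv[...,i].astype(int) for i in range(3)]
    m=np.zeros((400,640),bool);m[150:212,270:350]=1
    y=m&(H>22)&(H<34)&(S>150)&(V>120);y=cv2.morphologyEx(y.astype(np.uint8),cv2.MORPH_OPEN,np.ones((3,3)))
    n,l,st,c=cv2.connectedComponentsWithStats(y);k=1+np.argmax(st[1:,4]) if n>1 else 0
    print(st[k],c[k],ray(p,*c[k],.21).round(4));X=ray(p,*c[k],.21);print("angle deg",np.degrees(np.arctan2(X[1]-.041,X[0]-.5687)),"r",np.hypot(X[1]-.041,X[0]-.5687))
    return p
E
python3 - <<'E'
from h import *
p=handle();im=p["image"][110:270,220:420]
cv2.imwrite("pics/f.png",cv2.cvtColor(cv2.resize(im,None,fx=3,fy=3),cv2.COLOR_RGB2BGR))
E
```

```text
[325 172   8  23 157] [328.79617834 182.77070064] [ 0.592  -0.0139  0.21  ]
angle deg -66.96401807634372 r 0.05962620875532074
```

View pics/f.png

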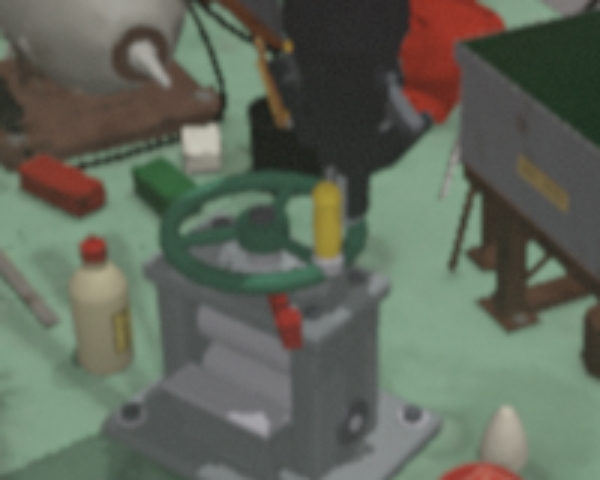

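The handle is at crop (328,220), about 32° short of its start direction. The cone and tin haven't moved. I'll push 25° more, then measure.

Request:
carry_out:
  increments: "0 -4 -3 0 0 0 0; 0 -7 -5 0 0 0 0; 0 -10 -7 0 0 0 0; 0 -13 -9 0 0 0 0; 0 -16 -10 0 0 0 0; 0 -19 -11 0 0 0 0; 0 -21 -12 0 0 0 0; 0 -23 -12 0 0 0 0"

```text
clock: 10.73
ee_pos: [0.5851, -0.0176, 0.2013]
ee_rot: [0.992, 0.128, 0.0, 0.0]
wrist_force: [1.9, -0.5, -0.7]
finger_gap: -0.0
grip_force: 1.2
```

```bash
python3 - <<'E'
from h import *
handle()
E
```

```text
[313 175   9  24 174] [317.14942529 186.32183908] [ 0.5677 -0.0149  0.21  ]
angle deg -90.99728896333293 r 0.05593177951232437
```

Request:
carry_out:
  increments: "0 -2 0 0 0 0 0; 0 -3 -1 0 0 0 0; 0 -5 -1 0 0 0 0; 0 -6 -1 0 0 0 0; 0 -7 -2 0 0 0 0; 0 -8 -2 0 0 0 0; 0 -8 -2 0 0 0 0; 0 -8 -2 0 0 0 0"

```text
clock: 11.55
ee_pos: [0.5772, -0.0196, 0.2013]
ee_rot: [0.992, 0.128, -0.0, 0.0]
wrist_force: [0.8, -0.3, -0.7]
finger_gap: 0.0
grip_force: 0.7
```

```bash
python3 - <<'E'
from h import *
handle()
E
```

```text
[309 176   8  24 170] [312.48823529 187.21176471] [ 0.5589 -0.0137  0.21  ]
angle deg -100.17064060963742 r 0.055595538040328886
```

The handle pixel is back at its start value (312.5 against 312.6). Now I'll back off along the arc, then go up.

Request:
carry_out:
  increments: "0 4 1 0 0 0 0; 0 10 3 0 0 0 0; 0 18 5 0 0 0 0; 0 25 8 0 0 0 0; 0 25 8 20 0 0 0; 0 25 8 50 0 0 0; 0 25 8 85 0 0 0; 0 25 8 120 0 0 0"

```text
clock: 12.37
ee_pos: [0.6025, -0.0108, 0.3221]
ee_rot: [0.992, 0.129, -0.001, -0.0]
wrist_force: [0.2, 0.1, -0.6]
finger_gap: 0.0
grip_force: 0.0
```

Request:
carry_out:
  increments: "0 -15 -25 10 0 0 0; 0 -35 -55 10 0 0 0; 0 -55 -85 10 0 0 0; 0 -75 -115 10 0 0 0; 0 -95 -145 10 0 0 0; 0 -115 -175 10 0 0 0; 0 -130 -195 10 0 0 0; 0 -140 -210 10 0 0 0"

```text
clock: 13.03
ee_pos: [0.461, -0.2239, 0.3315]
ee_rot: [0.992, 0.127, -0.0, 0.0]
wrist_force: [1.0, -0.0, 0.8]
finger_gap: 0.0001
grip_force: 0.0
```

Request:
carry_out:
  increments: "0 -15 -20 0 0 0 0; 0 -35 -45 0 0 0 0; 0 -55 -75 0 0 0 0; 0 -75 -100 0 0 0 0; 0 -90 -120 0 0 0 0; 0 -100 -130 0 0 0 0; 0 -100 -130 0 0 0 0; 0 -100 -130 0 0 0 0"

```text
clock: 13.7
ee_pos: [0.3626, -0.3517, 0.3313]
ee_rot: [0.992, 0.128, 0.0, -0.0]
wrist_force: [0.1, 0.6, -0.0]
finger_gap: -0.0002
grip_force: 0.0
```

```bash
python3 - <<'E'
from h import *
handle()
p=capture("top");im=p["image"][145:270,225:400]
cv2.imwrite("pics/g.png",cv2.cvtColor(cv2.resize(im,None,fx=4,fy=4),cv2.COLOR_RGB2BGR))
hsv=cv2.cvtColor(p["image"],cv2.COLOR_RGB2HSV);H,S,V=[hsv[...,i].astype(int) for i in range(3)]
m=np.zeros((400,640),bool);m[160:260,255:360]=1
v,u=np.nonzero(m&(H>22)&(H<34)&(S>150)&(V>120));print(len(u),u.mean(),v.mean())
E
```

```text
[309 175   8  25 166] [312.45783133 186.72289157] [ 0.5595 -0.0122  0.21  ]
angle deg -99.79116099129824 r 0.053990925506910946
58 334.63793103448273 214.17241379310346
```

View pics/g.png

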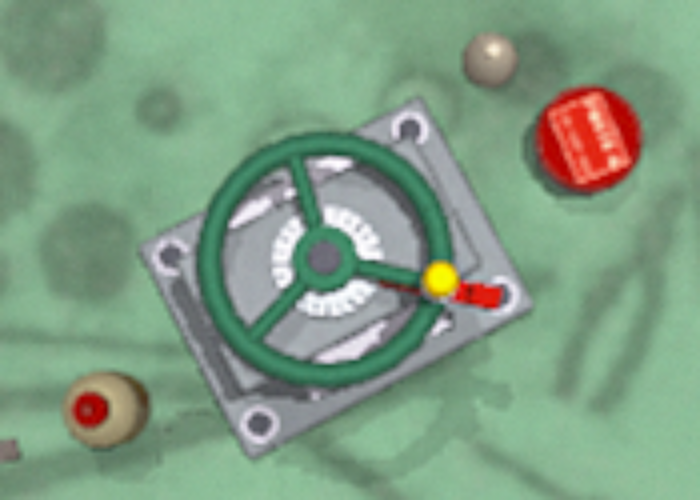

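The crop shows the handle at (440,280), in line with the red pointer at (480,293). Its pixel position in the full top view is within 0.1 px of the start, the other things stand as before, and the hand is clear.

```bash
python3 -c "
from rig import *
print(job_done())"
```

```text
the job is handed in; nothing more can be done
None
```

I pushed the hand wheel one full turn clockwise and the handle is back in line with the red pointer (within 0.2 px of its start in both camera views). The bottle, tin and cone look unmoved, the hand is clear of the mill, and the job is handed in; no verdict came back.

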